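# Push a brake pad home into the gauge corner

## Task

With the fingertips, push the large brake pad along the bench into the corner of the steel stop, so that its long side lies flat against the long fence and its end is right up against the short end stop. Only push it, never lift or tip it, and leave the small brake pad and everything else on the bench where they are.

Things in the scene. Friction and masses are not known exactly. Their poses are not given: they have to be found in the camera images.
- pad: The large brake pad, to be pushed: flat loose block 160 x 88 x 22 mm, all four sides upright and flat, 0.7 to 1.0 kg; dark steel backing plate below, on top a grey lining in two halves with a slot across the middle. Slides with ordinary friction. Origin: centre of its underside. Its y axis runs along its 160 mm length, x along its 88 mm width, z up.
- fixture: Steel stop fixed to the bench, an L of two upright bars 25 mm high. Origin: inner corner of the L at bench level. Its x axis points square into the long fence, away from the robot; y along the fence into the end stop, to the robot's left. The fence, 14 mm thick, has its face at x = 0, from y = 0 to -530 mm. The end stop, 18 mm thick, has its face at y = 0, from x = 0 to -90 mm.
- home (a point): Where the large pad's origin is when fully home: 44 mm in front of the fence's face and 80 mm along it from the end stop's face, at bench level. The axes are the steel stop's; the pad's long side lies along y.
- gauge (a point): Foot of the dial gauge's upright post (48 mm base, post 150 mm high) behind the corner, fixed. Its dial hangs out to 70 mm away from the robot and 70 mm to the left. The fence's foot behind it is 6 mm high, bolts 13 mm.
- small_pad: The small brake pad, leave alone: 105 x 52 x 22 mm, undivided lining. It and the large pad lie in front of the fence, about 200 mm apart, in either order; a clear lane at least as wide as the large pad lies open along the fence. Origin: centre of its underside; y axis along its length.
- bearing: Bearing ring lying flat, 72 mm across, 20 mm high, leave alone. Origin: centre of its underside.
- socket: Wrench socket standing upright, 30 mm across, 45 mm high, leave alone. Origin: centre of its underside.
- filter: White oil filter can standing, 76 mm across, 95 mm high, leave alone. Origin: centre of its underside.
- spray: Blue spray can standing, 64 mm across, 180 mm high, on the left, leave alone. Origin: centre of its underside.
- wrench: Open-ended wrench, 200 mm long, lying behind the fence, leave alone. Its x axis runs along it.
- screwdriver: Screwdriver with black handle, 200 mm long, lying near the robot on its right, leave alone. Its x axis runs along it.
- parts_box: Open blue parts box 120 x 170 x 55 mm at the left, leave alone. Origin: centre of its underside.
Things that resemble listed ones, but are neither listed nor needed, are in the scene too. What is shaped like the pad but brown or orange is not meant.

How it is judged:
By the outcome, as a careful person would: the job done as asked, in the order asked, and still so for the second after the job is handed in, with the robot touching nothing.
It also fails if it takes over 64 s, if anything falls off the work surface, if the arm or the gripper's body presses on something with over 40 N, if the wrist force passes 120 N, or if a joint passes its speed limit or range.

## Robot

A 6-joint arm with a two-finger parallel gripper is mounted at the origin on the work surface. World frame = base frame: x ahead of the robot, y to its left, z up, the work surface at z = 0. Lengths are in mm, angles in rad, forces in N, time in s.
With the tool pointing down it reaches from about 400 to 925 mm from the base axis. Payload 12.5 kg.
Tool frame: the origin (TCP) lies at the very end of the fingers, on their centre line; the grasp point (between the pads) lies 19 mm behind it; z points along the fingers, y is the direction in which the jaws open and shut (so a half turn about z gives the same grasp; the last joint's range is limited). The gripper opens to 95 mm and grips with 3 to 60 N. Pads are 20 mm wide; open, the fingers measure 119 mm over their backs; the gripper's body (75 mm by 180 mm) begins 59 mm behind the grasp point.
Start: joints at [-1.218, 0.491, 1.559, -0, 1.092, -0.106], TCP at [276.82, -560.373, 214.661] pointing down, gripper open.
Joint ranges: [-3.1, 3.1], [-0.84, 2.19], [0.05, 2.79], [-1.13, 4.28], [0.06, 2.93], [-2.69, 2.69]. Speed limits (rad/s): [2.22, 2.22, 2.79, 3.14, 3.14, 3.14].

## Interface

Orientations are given as [roll, pitch, yaw] about the fixed x, y, z axes, in that order (R = Rz(yaw) Ry(pitch) Rx(roll)).
In Python, from cell import env gives the robot as it stands.
- The arm moves only by the shell command python3 -m pendant 'ROWS'. ROWS is JSON, a list that holds one entry, the list of rows, each a list of 5 numbers: the opening, from 0 (shut) to 1 (fully open), then the shift along the tool's x, y, z in m, then the turn about the tool's z in rad. A call has exactly 8 rows; each row is the pose to reach, as a shift and turn from the pose commanded when the call began, along the tool's axes at that moment; what a row does not reach only later rows make up. A row lasts 1/10 s, in which the tool goes at most 50 mm and 8.59 degrees, less where a joint would pass 70% of its speed; a pose out of reach is approached as far as the arm can. A call with a gripper value outside its range is refused whole. The fingers move at their own pace and stop on an object; the grip force is fixed at half the most. Time passes only in rows, so rows that repeat a pose let the fingers close, or fill a call up. It gives the time, the measured TCP pose, the force and the opening at its end, in the units of the state.
- env.state(): the state, without advancing time (a new reading comes with each control period).
- env.read_camera(name): name is "scene" or "top" or "wrist"; returns a dict with "image" (400x640x3 uint8, blue, green, red), "range_z" (400x640 float32, mm along the optical axis (not along the pixel's ray), 0 where there is no reading), "fx", "fy", "cx", "cy" (pixels), "rvec" (rotation vector, rad) and "tvec" (3), from world to camera coordinates, as OpenCV has them; the wrist camera has in their place "tool_from_camera" (4x4, takes a point from camera to tool coordinates, whose origin is the TCP and whose axes are the flange's). Camera axes: x right, y down, z forward; pixel columns grow to the right and rows downward; lengths in mm; the calibration is good to about 2 mm. A picture is of the moment at which its call begins: read the wrist's pose just before it.
- env.job_done(): hands the job in, once; it reports no verdict.
The state is a dict: "t": time; "joints": joint angles; "qvel": joint speeds; "tau": joint torques, N m; "eef_pos": TCP position; "tcp_rot": TCP orientation; "ft_force": force on the tool from outside, world axes, zero at the start; "moment": the same for the moment, N m; "opening": opening from 0.0 (shut) to 1.0 (fully open).
Only numpy, scipy, OpenCV 4.12 (cv2) and the standard library are available. Lean on these libraries where they do the work, as an engineer would, in place of code of your own. Each camera call takes 0.05 s, during which the arm holds its last target. There are 200 camera calls.

## Working session

There is one attempt and no reset: what is moved stays moved. The work goes in short steps, Python scripts to look and compute and a shell command to move; the robot and the scene stay as the last step left them, time stands still between calls to the robot, and variables do not carry over. Pictures are saved under pics/ and viewed, about 8 in all and at most 12, crops included, and the job is handed in when it is done.

```bash
ls; mkdir -p pics
cat > h.py <<'E'
import numpy as np, cv2
from cell import env
def cam(n):
    c=env.read_camera(n); 
    return c
def pt(c,u,v,z):
    R,_=cv2.Rodrigues(np.array(c["rvec"],float)); t=np.array(c["tvec"],float).ravel()
    o=-R.T@t; d=R.T@np.array([(u-c["cx"])/c["fx"],(v-c["cy"])/c["fy"],1.])
    return o+d*(z-o[2])/d[2]
def cloud(c):
    R,_=cv2.Rodrigues(np.array(c["rvec"],float)); t=np.array(c["tvec"],float).ravel()
    v,u=np.mgrid[:400,:640]; z=c["range_z"]
    P=np.stack([(u-c["cx"])/c["fx"]*z,(v-c["cy"])/c["fy"]*z,z],-1)
    return (P-t)@R
E
python3 - <<'E'
from h import *
import pickle
c=cam("top"); s=cam("scene"); pickle.dump((c,s),open('c.pkl','wb'))
cv2.imwrite('pics/top.png',c["image"]); cv2.imwrite('pics/scene.png',s["image"])
print(env.state())
for u,v in [(0,0),(639,0),(0,399),(639,399),(320,200)]: print(u,v,pt(c,u,v,0).round(0))
E
```

```text
pics
{'t': 0.1, 'joints': array([-1.21758552e+00,  4.91515022e-01,  1.55936957e+00,  2.89674441e-05,
        1.09169871e+00, -1.05607913e-01]), 'qvel': array([-0.00098735, -0.00163727, -0.00268445, -0.00014666,  0.00025285,
       -0.00121725]), 'tau': array([ 4.43229277e-03, -6.13621688e+01, -2.58606273e+01,  6.93599484e-02,
        4.70001181e-02, -5.52943095e-05]), 'eef_pos': array([ 276.75708913, -560.15670398,  214.11692427]), 'tcp_rot': array([-3.14061023e+00, -1.29976113e-04,  4.58805290e-01]), 'ft_force': array([-0.28505948,  0.3386885 , -0.00297352]), 'moment': array([0.01297084, 0.0461261 , 0.02830901]), 'opening': 0.9972019137826377}
0 0 [1057.  933.    0.]
639 0 [1091. -791.    0.]
0 399 [ -3. 853.   0.]
639 399 [  55. -776.    0.]
320 200 [534.  42.   0.]
```

View pics/top.png

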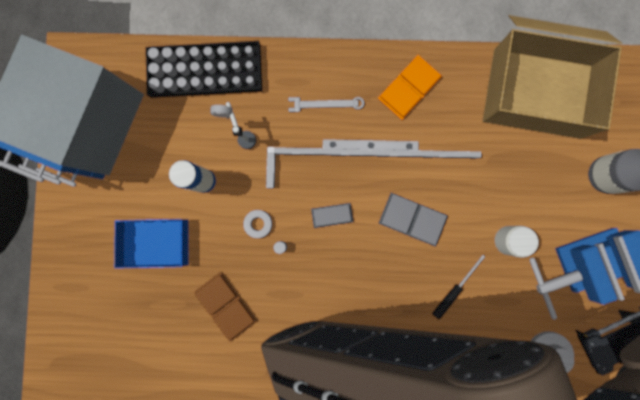

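View pics/scene.png

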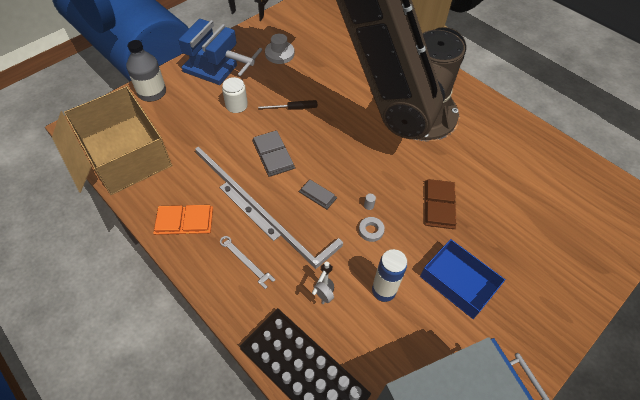

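The large grey pad with the slot is at top (414,219). The undivided small pad is at (332,215), and the brown (225,306) and orange (410,87) blocks are decoys. The fixture's corner is near (272,152). The crop will confirm the pad, and I'll measure from the height cloud.

Run:
```python
from h import *
import pickle
c,s=pickle.load(open('c.pkl','rb'))
cv2.imwrite('pics/crop.png',cv2.resize(c["image"][130:260,220:500],None,fx=2.8,fy=2.8,interpolation=cv2.INTER_CUBIC))
for nm,cc in (("top",c),("scene",s)):
    P=cloud(cc); Z=P[...,2]
    m=((cc["range_z"]>0)&(Z>11)&(Z<60)&(P[...,0]>350)&(P[...,0]<800)&(abs(P[...,1])<520)).astype(np.uint8)
    n,l,st,ce=cv2.connectedComponentsWithStats(m)
    print(nm)
    for i in range(1,n):
        if st[i,4]<60: continue
        Q=P[l==i]; r=cv2.minAreaRect(Q[:,:2].astype(np.float32))
        print(ce[i].round(),st[i,4],"z",np.percentile(Q[:,2],[5,50,95]).round(1),"rect",np.round(r[0],1),np.round(r[1],1),round(r[2],1))
```

```text
top
[159.  95.] 84 z [12.3 25.7 33.7] rect [797.2 470. ] [ 5.9 66.2] 1.4
[508. 120.] 402 z [13.6 35.7 57.1] rect [ 744. -441.] [152.2  46.7] 62.8
[401. 106.] 317 z [15.9 21.5 25.5] rect [ 779.  -161.2] [83.  41.9] 90.0
[247. 140.] 240 z [15.1 19.9 39.1] rect [684.8 238.3] [44.2 46.5] 51.3
[357. 156.] 1561 z [17.  24.4 28.3] rect [619.3 -91.9] [103.7 551.4] 1.3
[210. 183.] 118 z [14.3 38.1 56.4] rect [568.9 329.4] [23.1 61.5] 71.4
[399. 214.] 884 z [16.9 21.6 25.4] rect [ 504.2 -163.7] [74.1 85.1] 71.4
[332. 215.] 621 z [17.1 21.3 25.4] rect [494.4  11. ] [49.3 96. ] 11.6
[428. 225.] 895 z [16.7 21.3 24.8] rect [ 476.8 -235.4] [73.9 83.6] 70.5
[257. 224.] 468 z [15.3 19.6 23.2] rect [467.  201.6] [67.1 70.3] 1.7
[172. 245.] 503 z [16.1 43.4 56.8] rect [412.4 451.1] [120.1 138.5] 1.7
[502. 240.] 193 z [13.9 36.7 57.2] rect [ 445.5 -424.2] [31.8 73.6] 84.5
[280. 247.] 125 z [24.4 44.2 47.8] rect [409.8 139.1] [27.6 28.2] 1.0
scene
[236. 103.] 242 z [13.6 36.5 57. ] rect [ 454.9 -428.7] [39.5 75.7] 60.4
[273. 151.] 992 z [14.8 20.6 25. ] rect [ 491.4 -198.4] [155.9  83.7] 68.8
[272. 216.] 1245 z [14.  23.3 27.6] rect [629.1 -90.5] [104.9 555. ] 3.3
[162. 162.] 172 z [14.5 36.5 56.9] rect [ 775.6 -379.8] [10.2 48.6] 84.2
[318. 192.] 427 z [14.6 20.6 24.9] rect [496.   11.4] [46.8 94.6] 8.6
[370. 200.] 131 z [14.3 41.1 46.5] rect [411.  141.2] [30.4 28.6] 67.4
[203. 211.] 208 z [16.3 20.9 24.7] rect [ 779.4 -161.3] [40.8 88.8] 0.1
[371. 228.] 366 z [13.5 18.6 22.7] rect [468.2 204. ] [69.6 70.9] 74.4
[454. 271.] 1045 z [13.5 36.3 55. ] rect [412.3 452. ] [125.2 137.3] 0.8
[329. 284.] 74 z [16.  19.6 55.1] rect [675.6 243. ] [29.3 33.9] 25.9
[382. 294.] 190 z [12.6 36.1 57.4] rect [593.  358.5] [29.5 63.2] 25.6
[362. 387.] 61 z [14.8 28.4 32.4] rect [797.  474.2] [ 5.8 60.7] 0.5
```

View pics/crop.png

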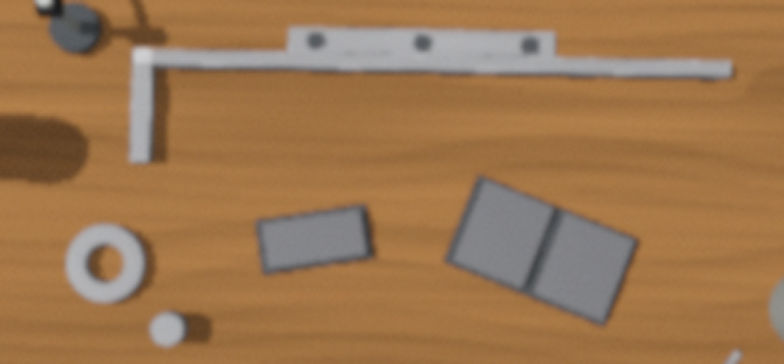

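The crop confirms the slotted grey block at crop (542,250) as the large pad and the plain one at (314,238) as the small pad. The fence and end stop meet at crop (155,70). Next I'll fit the fence lines.

```bash
cat >> h.py <<'E'
from scipy.spatial.transform import Rotation as Ro
def goto(x,y,z,yaw):
    "tool-frame shift (m) and turn from the present pose"
    s=env.state(); R=Ro.from_euler('xyz',s["tcp_rot"]).as_matrix()
    d=R.T@(np.array([x,y,z])-s["eef_pos"])/1000
    return d.round(4), round((s["tcp_rot"][2]-yaw+np.pi)%(2*np.pi)-np.pi,3)
E
python3 - <<'E'
from h import *
import pickle
c,s=pickle.load(open('c.pkl','rb'))
for cc in (c,s):
    P=cloud(cc); Z=P[...,2]
    k=(Z>20)&(Z<31)&(cc["range_z"]>0)
    f=P[k&(P[...,0]>600)&(P[...,0]<660)&(P[...,1]>-350)&(P[...,1]<150)][:,:2].astype(np.float32)
    vx,vy,x0,y0=cv2.fitLine(f,cv2.DIST_HUBER,0,.01,.01).ravel()
    e=P[k&(P[...,0]>555)&(P[...,0]<615)&(P[...,1]>150)&(P[...,1]<260)][:,:2]
    print("fence slope dx/dy",vx/vy,"centre x at y=-200,100:",x0+vx/vy*(-200-y0),x0+vx/vy*(100-y0),"resid 5-95",np.percentile((f[:,0]-x0)-vx/vy*(f[:,1]-y0),[2,50,98]).round(1))
    g=P[k&(P[...,0]>595)&(P[...,0]<670)][:,1]; print("fence y min",np.percentile(g,1),"endstop y",np.median(e[:,1]),np.percentile(e[:,1],[2,98]))
print(goto(415,-170,100,-.365))
E
```

```text
fence slope dx/dy -0.0021012616 centre x at y=-200,100: 656.46783 655.83746 resid 5-95 [-3.7 -0.   3.8]
fence y min -655.8838949234574 endstop y 172.8494057895353 [164.44275589 180.87957417]
fence slope dx/dy -0.0027963752 centre x at y=-200,100: 657.26953 656.4306 resid 5-95 [-4.3  0.   3.3]
fence y min -670.3547695447118 endstop y 174.38174321716554 [164.99382757 182.99634711]
(array([ 0.2967, -0.2885,  0.1144]), np.float64(0.824))
```

```bash
python3 - <<'E'
from h import *
import pickle
c,s=pickle.load(open('c.pkl','rb'))
for cc in (c,s):
    P=cloud(cc); Z=P[...,2]
    k=(Z>20)&(Z<31)&(cc["range_z"]>0)
    f=P[k&(P[...,0]>630)&(P[...,0]<695)&(P[...,1]>-335)&(P[...,1]<150)][:,:2].astype(np.float32)
    vx,vy,x0,y0=cv2.fitLine(f,cv2.DIST_HUBER,0,.01,.01).ravel()
    r=(f[:,0]-x0)-vx/vy*(f[:,1]-y0)
    print("slope dx/dy",vx/vy,"centre x at y=-200,100:",x0+vx/vy*(-200-y0),x0+vx/vy*(100-y0),np.percentile(r,[2,50,98]).round(1))
E
python3 -m pendant '[[[1,0.035,-0.03,0,0.1],[1,0.07,-0.065,0,0.2],[1,0.105,-0.1,0,0.32],[1,0.14,-0.135,0,0.45],[1,0.175,-0.17,0.01,0.57],[1,0.21,-0.205,0.02,0.7],[1,0.245,-0.24,0.03,0.824],[1,0.28,-0.272,0.05,0.824]]]'
python3 -c "
from h import *
print(goto(415,-170,100,-.365))"
```

```text
slope dx/dy -0.00569393 centre x at y=-200,100: 660.19934 658.49115 [-6.8  0.1  7.1]
slope dx/dy -0.0072796005 centre x at y=-200,100: 661.76794 659.5841 [-7.7  0.   7.1]
t: 0.9
eef_pos: [406.7, -193.7, 166.3]
tcp_rot: [3.141, -0.002, -0.37]
ft_force: [1.6, -0.5, -0.8]
opening: 1.0
(array([-0.001 , -0.0252,  0.0663]), np.float64(-0.005))
```

```bash
python3 -m pendant '[[[1,-0.001,-0.013,0.04,0],[1,-0.001,-0.025,0.066,0],[1,-0.001,-0.025,0.09,0],[1,-0.001,-0.025,0.12,0],[1,-0.001,-0.025,0.14,0],[1,-0.001,-0.025,0.15,0],[1,-0.001,-0.025,0.157,0],[1,-0.001,-0.025,0.157,0]]]'
python3 - <<'E'
from h import *
c=cam("wrist"); cv2.imwrite('pics/w1.png',c["image"])
print(goto(423,-173,8,-.365)); print(env.state()["ft_force"],env.state()["eef_pos"])
E
```

```text
t: 1.7
eef_pos: [414.2, -171.8, 8.7]
tcp_rot: [-3.142, 0.001, -0.365]
ft_force: [-0.2, 0.6, 0.2]
opening: 1.002
(array([ 0.0084, -0.0021,  0.0012]), np.float64(-0.0))
[ 0.24480384 -0.50802468 -0.27298048] [ 414.37593744 -171.92285981    9.22543523]
```

View pics/w1.png

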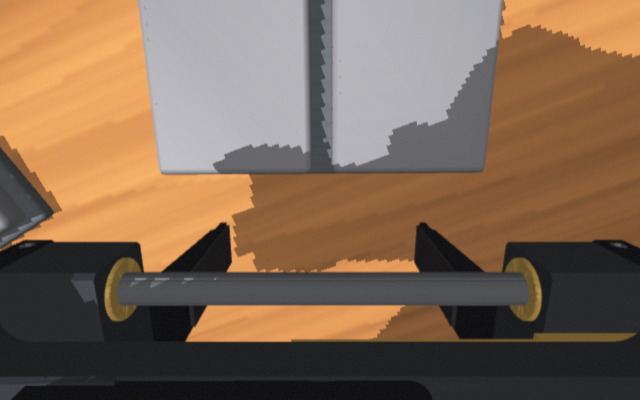

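The wrist view shows the large pad square ahead of the fingers. Its edge is level at row 172 and its slot is centred at column 320, with about 27 mm of gap. I'll work out the rotate-and-push waypoints.

Run:
```python
from h import *
for cx,th in [(489,-.365),(496,-.365),(504,-.32),(512,-.27),(520,-.22),(528,-.17),(536,-.12),(544,-.07),(552,-.03),(560,.0065),(568,.0065),(576,.0065),(584,.0065),(590,.0065),(595,.0065)]:
    print(cx,*goto(cx-54*np.cos(th),-199-54*np.sin(th),9,th))
```

```text
489 [ 0.0254 -0.0014  0.0002] -0.0
496 [ 0.0319 -0.0039  0.0002] -0.0
504 [ 0.0394 -0.0043  0.0002] -0.045
512 [ 0.0471 -0.0044  0.0002] -0.095
520 [ 0.0549 -0.0046  0.0002] -0.145
528 [ 0.0628 -0.0048  0.0002] -0.195
536 [ 0.0709 -0.005   0.0002] -0.245
544 [ 0.0791 -0.0053  0.0002] -0.295
552 [ 0.0872 -0.0061  0.0002] -0.335
560 [ 0.0954 -0.0071  0.0002] -0.372
568 [ 0.1029 -0.01    0.0002] -0.372
576 [ 0.1103 -0.0128  0.0003] -0.372
584 [ 0.1178 -0.0157  0.0003] -0.372
590 [ 0.1234 -0.0178  0.0003] -0.372
595 [ 0.1281 -0.0196  0.0003] -0.372
```

```bash
python3 -m pendant '[[[1,0.013,-0.001,0,0],[1,0.022,-0.002,0,0],[1,0.027,-0.003,0,0],[1,0.032,-0.004,0,0],[1,0.039,-0.004,0,-0.045],[1,0.047,-0.0045,0,-0.095],[1,0.055,-0.0045,0,-0.145],[1,0.059,-0.0047,0,-0.17]]]'
python3 - <<'E'
from h import *
for cx,th in [(528,-.17),(536,-.12),(544,-.07),(552,-.03),(560,.0065),(568,.0065),(576,.0065),(584,.0065),(590,.0065),(595,.0065)]:
    print(cx,*goto(cx-54*np.cos(th),-199-54*np.sin(th),9,th))
E
```

```text
t: 2.55
eef_pos: [470.2, -188.2, 9.3]
tcp_rot: [-3.141, 0.002, -0.194]
ft_force: [-8.0, -0.5, 4.3]
opening: 0.998
528 [0.0048 0.0008 0.0003] -0.024
536 [0.0128 0.002  0.0003] -0.074
544 [0.0209 0.0031 0.0003] -0.124
552 [0.0291 0.0037 0.0002] -0.164
560 [0.0373 0.0041 0.0002] -0.2
568 [0.0451 0.0026 0.0002] -0.2
576 [0.053  0.001  0.0002] -0.2
584 [ 0.0608 -0.0005  0.0002] -0.2
590 [ 0.0667 -0.0017  0.0002] -0.2
595 [ 0.0716 -0.0026  0.0002] -0.2
```

```bash
python3 -m pendant '[[[1,0.006,0.001,0,-0.03],[1,0.013,0.002,0,-0.075],[1,0.021,0.003,0,-0.125],[1,0.029,0.0037,0,-0.165],[1,0.037,0.004,0,-0.2],[1,0.045,0.0026,0,-0.2],[1,0.053,0.001,0,-0.2],[1,0.058,0,0,-0.2]]]'
python3 - <<'E'
from h import *
c=cam("wrist"); cv2.imwrite('pics/w2.png',c["image"])
print(goto(552,-199,9,.0065),env.state()["eef_pos"])
E
```

```text
t: 3.35
eef_pos: [527.0, -199.3, 9.3]
tcp_rot: [-3.141, 0.003, 0.005]
ft_force: [-10.1, -0.7, 5.5]
opening: 1.001
(array([ 0.0244, -0.0002,  0.0003]), np.float64(-0.001)) [ 527.63650414 -199.35461284    9.30611448]
```

View pics/w2.png

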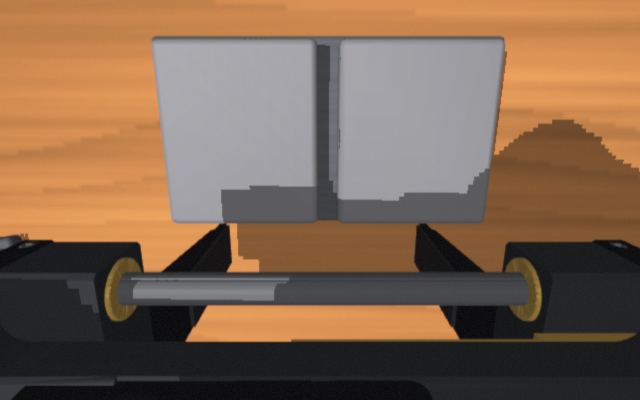

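The pad is flush on both fingers, with its edge level at row 222. I'll push on to the fence in slow steps.

```bash
python3 -m pendant '[[[1,0.004,0,0,0],[1,0.008,0,0,0],[1,0.012,0,0,0],[1,0.015,0,0,0],[1,0.018,0,0,0],[1,0.02,0,0,0],[1,0.022,0,0,0],[1,0.024,0,0,0]]]'
python3 -m pendant '[[[1,0.0005,0,0,0],[1,0.001,0,0,0],[1,0.0015,0,0,0],[1,0.002,0,0,0],[1,0.0025,0,0,0],[1,0.003,0,0,0],[1,0.0035,0,0,0],[1,0.004,0,0,0]]]'
```

```text
t: 4.2
eef_pos: [550.3, -199.1, 9.3]
tcp_rot: [-3.14, 0.003, 0.005]
ft_force: [-9.2, -0.1, 5.0]
opening: 1.0
t: 5.0
eef_pos: [553.3, -199.1, 9.3]
tcp_rot: [-3.14, 0.006, 0.005]
ft_force: [-16.8, -2.0, 10.2]
opening: 1.002
```

```bash
python3 -m pendant '[[[1,0.0004,0,0,0],[1,0.0008,0,0,0],[1,0.0012,0,0,0],[1,0.0016,0,0,0],[1,0.002,0,0,0],[1,0.002,0,0,0],[1,0.002,0,0,0],[1,0.002,0,0,0]]]'
python3 - <<'E'
from h import *
print(env.state()["moment"], env.state()["eef_pos"])
c=cam("wrist"); cv2.imwrite('pics/w3.png',c["image"])
E
```

```text
t: 5.8
eef_pos: [553.4, -199.1, 9.3]
tcp_rot: [-3.139, 0.009, 0.005]
ft_force: [-25.5, -4.5, 14.5]
opening: 1.0
[-1.16882949  4.39644439 -0.15152367] [ 553.36082278 -199.0563001     9.31563708]
```

View pics/w3.png

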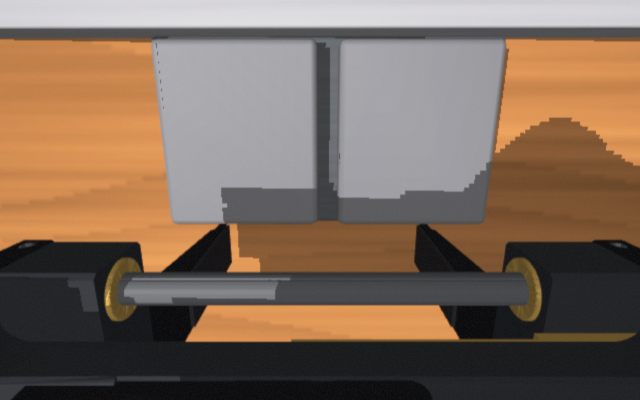

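The pad's far side now meets the fence (row 38), and the force of 25 N agrees. I'll back off and go round to its right end.

```bash
python3 -m pendant '[[[1,-0.01,0,0,0],[1,-0.03,0,0,0],[1,-0.03,0,-0.03,0],[1,-0.03,0,-0.07,0],[1,-0.03,0,-0.1,0],[1,-0.03,0,-0.11,0],[1,-0.03,0,-0.11,0],[1,-0.03,0,-0.11,0]]]'
python3 -c "
from h import *
print(goto(606,-315,119,np.pi/2+.0065))"
```

```text
t: 6.65
eef_pos: [527.5, -199.5, 118.1]
tcp_rot: [-3.141, 0.001, 0.005]
ft_force: [-0.2, -0.2, 0.6]
opening: 1.002
(array([ 0.0779,  0.1159, -0.001 ]), np.float64(-1.572))
```

```bash
python3 -m pendant '[[[0.4,0.01,0.015,0,-0.14],[0.4,0.02,0.03,0,-0.28],[0.4,0.03,0.045,0,-0.42],[0.4,0.04,0.06,0,-0.56],[0.4,0.05,0.075,0,-0.7],[0.4,0.06,0.09,0,-0.84],[0.4,0.07,0.105,0,-0.98],[0.4,0.078,0.116,0,-1.12]]]'
python3 -c "
from h import *
print(goto(606,-315,119,np.pi/2+.0065))"
```

```text
t: 7.45
eef_pos: [606.4, -315.9, 116.5]
tcp_rot: [-3.139, -0.0, 1.13]
ft_force: [0.6, 0.1, -0.3]
opening: 0.414
(array([ 0.0006, -0.0007, -0.0025]), np.float64(-0.447))
```

```bash
python3 -m pendant '[[[0.4,0,0,0,-0.14],[0.4,0,0,0,-0.28],[0.4,0,0,0,-0.4],[0.4,0,0,0.03,-0.446],[0.4,0,0,0.06,-0.446],[0.4,0,0,0.09,-0.446],[0.4,0,0,0.106,-0.446],[0.4,0,0,0.107,-0.446]]]'
python3 - <<'E'
from h import *
c=cam("wrist"); cv2.imwrite('pics/w4.png',c["image"]); s=env.state();print(s["eef_pos"],s["tcp_rot"],s["ft_force"],s["joints"])
E
```

```text
t: 8.25
eef_pos: [605.1, -314.5, 8.6]
tcp_rot: [-3.137, -0.003, 1.571]
ft_force: [0.2, -0.1, 0.5]
opening: 0.404
[ 605.93884494 -315.02566611   10.34471679] [-3.13925196e+00 -1.41716829e-03  1.57078641e+00] [0.06683168 0.00111896 0.27878254] [-5.76048810e-01  8.02321212e-01  1.55866329e+00 -1.22610482e-04
  7.83343070e-01 -5.75953556e-01]
```

View pics/w4.png

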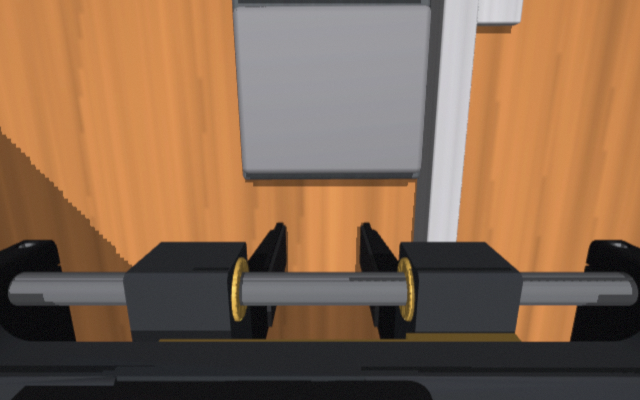

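The wrist view shows the pad end straight ahead at row 178, columns 245–420, with the fence to its right and both fingers well inside the pad's width. I'll push along the fence.

```bash
python3 -m pendant '[[[0.4,0.012,0,0.001,-0.006],[0.4,0.02,0,0.001,-0.006],[0.4,0.025,0,0.001,-0.006],[0.4,0.03,0,0.001,-0.006],[0.4,0.038,0,0.001,-0.006],[0.4,0.046,0,0.001,-0.006],[0.4,0.056,0,0.001,-0.006],[0.4,0.066,0,0.001,-0.006]]]'
python3 -m pendant '[[[0.4,0.01,0,0,0],[0.4,0.02,0,0,0],[0.4,0.03,0,0,0],[0.4,0.04,0,0,0],[0.4,0.05,0,0,0],[0.4,0.06,0,0,0],[0.4,0.07,0,0,0],[0.4,0.08,0,0,0]]]'
python3 - <<'E'
from h import *
c=cam("wrist"); cv2.imwrite('pics/w5.png',c["image"]); s=env.state();print(s["eef_pos"],s["tcp_rot"],s["ft_force"])
E
```

```text
t: 9.1
eef_pos: [606.8, -250.1, 12.2]
tcp_rot: [3.14, 0.002, 1.577]
ft_force: [-3.3, -9.1, 1.4]
opening: 0.398
t: 9.9
eef_pos: [606.3, -169.9, 12.1]
tcp_rot: [3.14, 0.002, 1.577]
ft_force: [-1.8, -9.2, 1.5]
opening: 0.401
[ 606.25460457 -168.33742939   12.05724194] [3.14018866e+00 1.26962237e-03 1.57760833e+00] [-1.41530796 -4.14612001  2.78220888]
```

View pics/w5.png

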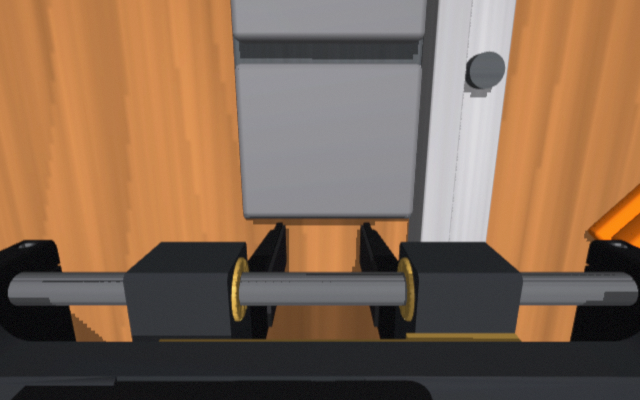

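The pad is sliding along, square on the fingers (end at row 216, columns 243–412), with the fence close on its right. Continuing.

```bash
python3 -m pendant '[[[0.4,0.01,0,0.001,0],[0.4,0.02,0,0.002,0],[0.4,0.03,0,0.002,0],[0.4,0.04,0,0.002,0],[0.4,0.05,0,0.002,0],[0.4,0.06,0,0.002,0],[0.4,0.07,0,0.002,0],[0.4,0.08,0,0.002,0]]]'
python3 -m pendant '[[[0.4,0.01,0,0,0],[0.4,0.02,0,0,0],[0.4,0.03,0,0,0],[0.4,0.04,0,0,0],[0.4,0.048,0,0,0],[0.4,0.055,0,0,0],[0.4,0.06,0,0,0],[0.4,0.065,0,0,0]]]'
python3 -m pendant '[[[0.4,0.002,0,0,0],[0.4,0.004,0,0,0],[0.4,0.006,0,0,0],[0.4,0.008,0,0,0],[0.4,0.0095,0,0,0],[0.4,0.011,0,0,0],[0.4,0.0125,0,0,0],[0.4,0.014,0,0,0]]]'
```

```text
t: 10.75
eef_pos: [606.3, -92.5, 11.7]
tcp_rot: [3.138, 0.004, 1.577]
ft_force: [-8.7, -25.8, 20.4]
opening: 0.4
t: 11.55
eef_pos: [606.0, -27.0, 11.6]
tcp_rot: [3.138, 0.004, 1.577]
ft_force: [-6.6, -24.4, 20.5]
opening: 0.397
t: 12.35
eef_pos: [606.1, -12.9, 11.4]
tcp_rot: [3.138, 0.003, 1.577]
ft_force: [-6.2, -22.0, 18.0]
opening: 0.398
```

The downward load is finger friction from my lowering while in contact. I'll relieve it by 2 mm and creep in.

```bash
python3 -m pendant '[[[0.4,-0.002,0,0,0],[0.4,-0.004,0,0,0],[0.4,-0.003,0,0,0],[0.4,-0.001,0,0,0],[0.4,0.001,0,0,0],[0.4,0.002,0,0,0],[0.4,0.003,0,0,0],[0.4,0.004,0,0,0]]]'
python3 -m pendant '[[[0.4,0.0005,0,0,0],[0.4,0.001,0,0,0],[0.4,0.0015,0,0,0],[0.4,0.002,0,0,0],[0.4,0.0025,0,0,0],[0.4,0.003,0,0,0],[0.4,0.0035,0,0,0],[0.4,0.004,0,0,0]]]'
```

```text
t: 13.15
eef_pos: [605.0, -6.9, 9.1]
tcp_rot: [-3.142, 0.001, 1.577]
ft_force: [-1.7, -9.0, 3.2]
opening: 0.399
t: 13.95
eef_pos: [605.0, -6.4, 9.1]
tcp_rot: [-3.141, 0.005, 1.578]
ft_force: [-4.8, -39.8, 2.6]
opening: 0.398
```

Seated on the end stop at about 40 N. Backing off to look from above before a light press on the long side.

```bash
python3 -m pendant '[[[0.4,-0.01,0,0,0],[0.4,-0.03,0,0,0],[0.4,-0.03,0,-0.04,0],[0.4,-0.03,0,-0.08,0],[0.4,-0.03,0,-0.12,0],[0.4,-0.03,0,-0.12,0.14],[0.4,-0.03,0,-0.12,0.28],[0.4,-0.03,0,-0.12,0.42]]]'
python3 - <<'E'
from h import *
print(goto(533,95,130,.0065))
c=cam("top"); cv2.imwrite('pics/t2.png',cv2.resize(c["image"][130:260,220:500],None,fx=2.8,fy=2.8,interpolation=cv2.INTER_CUBIC))
E
```

```text
t: 14.75
eef_pos: [605.1, -31.8, 129.2]
tcp_rot: [3.141, -0.0, 1.151]
ft_force: [0.3, 0.0, -0.4]
opening: 0.405
(array([ 0.0864, -0.1175, -0.0008]), np.float64(1.145))
```

View pics/t2.png

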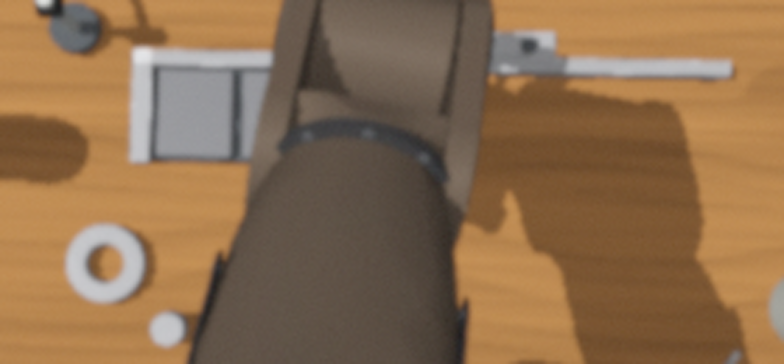

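The pad sits in the corner at crop (150–270, 65–160). Now moving round for the side press.

```bash
python3 -m pendant '[[[0.4,0.011,-0.015,0,0.145],[0.4,0.022,-0.03,0,0.29],[0.4,0.033,-0.045,0,0.435],[0.4,0.044,-0.06,0,0.58],[0.4,0.055,-0.075,0,0.725],[0.4,0.066,-0.09,0,0.87],[0.4,0.077,-0.105,0,1.01],[0.4,0.0864,-0.1175,0,1.145]]]'
python3 - <<'E'
from h import *
c=cam("wrist"); cv2.imwrite('pics/w6.png',c["image"]); print(goto(533,95,10,.0065))
E
```

```text
t: 15.6
eef_pos: [531.6, 95.2, 128.8]
tcp_rot: [-3.141, 0.001, 0.01]
ft_force: [0.6, 0.4, 0.9]
opening: 0.404
(array([0.0025, 0.0016, 0.1188]), np.float64(-0.005))
```

View pics/w6.png

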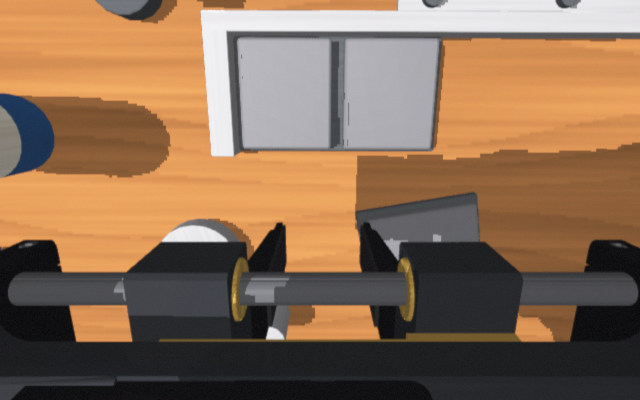

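The view shows the pad in the corner: end stop at column 237, fence at row 37. The small pad is just right of the right finger, so I'll descend 8 mm further left.

```bash
python3 -m pendant '[[[0.4,0.003,-0.008,0,0],[0.4,0.003,-0.008,0.03,0],[0.4,0.003,-0.008,0.07,0],[0.4,0.003,-0.008,0.1,0],[0.4,0.003,-0.008,0.115,0],[0.4,0.003,-0.008,0.119,0],[0.4,0.003,-0.008,0.119,0],[0.4,0.003,-0.008,0.119,0]]]'
python3 -m pendant '[[[0.4,0.004,0,0,0],[0.4,0.008,0,0,0],[0.4,0.01,0,0,0],[0.4,0.012,0,0,0],[0.4,0.013,0,0,0],[0.4,0.014,0,0,0],[0.4,0.015,0,0,0],[0.4,0.016,0,0,0]]]'
```

```text
t: 16.45
eef_pos: [536.0, 102.0, 10.7]
tcp_rot: [3.142, -0.001, 0.013]
ft_force: [-0.3, 0.0, 0.3]
opening: 0.402
t: 17.25
eef_pos: [551.3, 102.3, 9.9]
tcp_rot: [3.142, 0.0, 0.012]
ft_force: [-1.8, 0.4, 0.8]
opening: 0.401
```

```bash
python3 -m pendant '[[[0.4,0.0005,0,0,0],[0.4,0.001,0,0,0],[0.4,0.0015,0,0,0],[0.4,0.002,0,0,0],[0.4,0.0025,0,0,0],[0.4,0.003,0,0,0],[0.4,0.003,0,0,0],[0.4,0.003,0,0,0]]]'
```

```text
t: 18.05
eef_pos: [551.4, 102.2, 9.8]
tcp_rot: [3.141, 0.006, 0.012]
ft_force: [-12.8, -0.3, 9.2]
opening: 0.404
```

```bash
python3 -m pendant '[[[0.4,0.001,0,0,0],[0.4,0.002,0,0,0],[0.4,0.003,0,0,0],[0.4,0.003,0,0,0],[0.4,0.003,0,0,0],[0.4,0.003,0,0,0],[0.4,0.003,0,0,0],[0.4,0.003,0,0,0]]]'
python3 -m pendant '[[[0.4,-0.006,0,0,0],[0.4,-0.02,0,0,0],[0.4,-0.02,0,-0.03,0],[0.4,-0.02,0,-0.07,0],[0.4,-0.02,0,-0.11,0],[0.4,-0.02,0,-0.14,0],[0.4,-0.03,0,-0.15,0],[0.4,-0.03,0,-0.15,0]]]'
python3 - <<'E'
from h import *
c=cam("wrist"); s=env.state(); print(s["eef_pos"],s["tcp_rot"])
im=c["image"]; cv2.imwrite('pics/w7.png',cv2.resize(im[0:200,150:500],None,fx=2.28,fy=2.28,interpolation=cv2.INTER_CUBIC))
# small pad check etc. in scene view
P=cloud(cam("scene"));
for n,x0,x1,y0,y1 in (("small",440,545,-60,90),("bearing",420,510,160,245),("pad",555,645,-10,163),("socket",385,435,110,165)):
    Z=P[...,2]; k=(Z>14)&(Z<50)&(P[...,0]>x0)&(P[...,0]<x1)&(P[...,1]>y0)&(P[...,1]<y1)
    r=cv2.minAreaRect(P[k][:,:2].astype(np.float32)); print(n,np.round(r[0],1),np.round(r[1],1),round(r[2],1))
E
```

```text
t: 18.85
eef_pos: [551.5, 102.3, 9.8]
tcp_rot: [3.141, 0.012, 0.012]
ft_force: [-24.0, -0.8, 19.4]
opening: 0.401
t: 19.65
eef_pos: [526.6, 102.0, 160.8]
tcp_rot: [3.142, -0.002, 0.012]
ft_force: [0.7, -0.4, -1.0]
opening: 0.4
[526.66029201 101.96575477 159.60062279] [ 3.14148006e+00 -2.11766515e-04  1.19289551e-02]
small [495.9  12.1] [45.3 94.4] 10.9
bearing [467.8 202.8] [71.7 69.4] 28.6
pad [605.9  85.9] [150.2  78.3] 89.9
socket [411.4 141.1] [30.3 28.5] 64.6
```

View pics/w7.png

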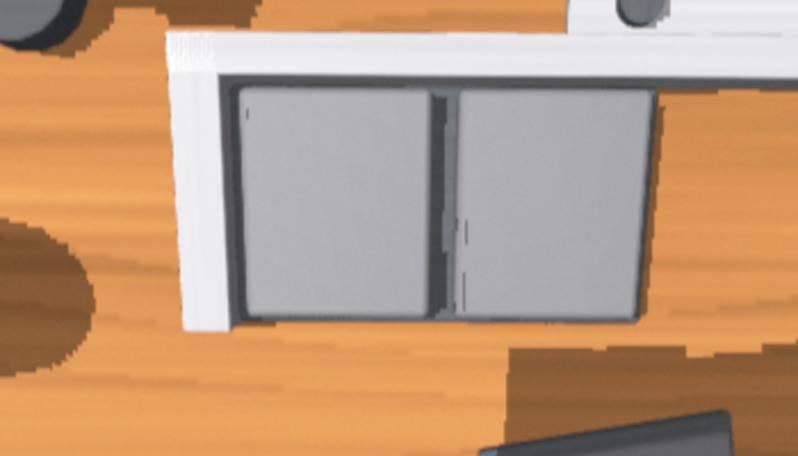

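The pad is in the corner with no bench visible along either face. The tool is clear and the neighbours haven't moved, so I'm handing in.

```bash
python3 -c "
from h import *
print(env.job_done(), env.state()['t'])"
```

```text
the job is handed in; nothing more can be done
the job is handed in; nothing more can be done
```

The large brake pad is in the corner of the steel stop, flat against the long fence and up against the end stop. I handed the job in at about 20 s, and the interface gave no verdict.

- **Method:** I pushed the pad square to the fence with both open fingers, then slid it along the fence from its right end until it met the end stop. A light press on its long side finished the seating.
- **Contact:** the pad met the fence with about 25 N, the end stop with about 40 N, and the final side press with about 24 N. That last press moved it by almost nothing, so it was already seated.
- **Last views:** the wrist picture shows no bench between the pad and either face. The scene camera put the pad's centre at (606, 86) mm, against a home position of about (608, 85) mm, which is within the camera's tolerance.
- **Neighbours:** the small pad, bearing ring and socket measured within 2 mm of where they started. I did not re-measure the other items; the arm was never lowered near them.
- **Slip:** midway along the fence I lowered the fingers 2 mm while they were touching the pad, which pressed it down with about 20 N. I relieved that before seating it. I did not press the end again after the side press, because nothing suggested the pad had moved.

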